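Swing a forked strut about the post into the jig's spring latch

ROBOT

A 6-joint arm with a two-finger parallel gripper is mounted at the origin on the work surface. World frame = base frame: x ahead of the robot, y to its left, z up, the work surface at z = 0. Lengths are in m, angles in rad, forces in N, time in s.
With the tool pointing down it reaches from about 0.3 to 0.825 m from the base axis. Payload 5.4 kg.
Tool frame: the origin (TCP) lies midway between the tips of the shut fingers; the grasp point (between the pads) lies 19 mm behind it; z points along the fingers, y is the line along which they close (so a half turn about z gives the same grasp; the last joint's range is limited). The gripper opens to 92 mm and grips with 3 to 60 N. Pads are 20 mm wide; open, the fingers measure 128 mm over their backs; the gripper's body (75 mm by 189 mm) begins 69 mm behind the grasp point.
Start: joints at [-1.497, 0.158, 1.597, -0, 1.386, -0.21], TCP at [0.161, -0.552, 0.215] pointing down, gripper open.
Joint ranges: [-2.91, 2.91], [-0.94, 2.29], [0.18, 2.7], [-1.29, 4.43], [0.17, 2.64], [-3, 3]. Speed limits (rad/s): [2.57, 2.57, 3.14, 3.14, 3.14, 3.14].

INTERFACE

Orientations are given as a unit quaternion [w, x, y, z].
In Python, from bench import * gives the robot as it stands.
- The arm moves only by the tool arm_command, never from a script. Its argument "commands" is a list of rows, each an object with "xyz": the shift along the tool's x, y, z in m, a list of three; "rotation": the turn, a rotation vector about the tool's x, y, z in degrees, a list of three; "gripper": the closure in counts, from 0 (fully open) to 255 (shut). A call has 1 to 5 rows; each row is the pose to reach, as a shift and turn from the pose commanded when the call began, along the tool's axes at that moment; what a row does not reach only later rows make up. A row lasts 1/10 s, in which the tool goes at most 50 mm and 8.59 degrees, less where a joint would pass 70% of its speed; a pose out of reach is approached as far as the arm can. A call with a gripper value outside its range is refused whole. The fingers move at their own pace and stop on an object; "newtons" is the grip in N (left out, the last holds). Time passes only in rows, so rows that repeat a pose let the fingers close. It gives the time, the measured TCP pose, the force, the opening and the grip force at its end, in the units of the state.
- sense(): the state, without advancing time (a new reading comes with each control period).
- capture(name): name is "side" or "top"; returns the picture (420x560x3 uint8, red, green, blue); there is no depth.
- camera_params(name): a dict with "intrinsics" (3x3 intrinsics, pixels), "k1" (the pictures are not rectified: a ray, as slopes to the right and down, at radius r is drawn at 1 + k1 r^2 times it, then the intrinsics apply), "rvec" (rotation vector, rad) and "tvec" (3), from world to camera coordinates, as OpenCV has them. Camera axes: x right, y down, z forward; pixel columns grow to the right and rows downward; lengths in m; the calibration is good to about 2 mm. A picture is of the moment at which its call begins. camera_params takes no time and is no camera call.
- close_job(): hands the job in; it is judged then, once.
The state is a dict: "clock": time; "joints": joint angles; "dq": joint speeds; "joint_efforts": joint torques, N m; "ee_pos": TCP position; "orientation": TCP orientation; "force": force on the tool from outside, world axes, zero at the start; "torque": the same for the moment, N m; "finger_gap": finger opening in m; "grasp_force": force on a finger pad.
Only numpy, scipy, OpenCV 4.12 (cv2) and the standard library are available. Lean on these libraries where they do the work, as an engineer would, in place of code of your own. Each camera call takes 0.05 s, during which the arm holds its last target. There are 200 camera calls.

TASK

Load the forked aluminium strut into the drilling jig. With the strut still slanting, set its fork fully home against the steel post with a light push, then, with the fork staying on the post, swing the free end round into line with the blue gate until the brass spring bolt is pushed back and snaps out behind it, leaving the strut trapped between bolt and orange buffer; then let go. Feel your way and be gentle: do not push hard on the post or drive the buffer much further in than the bolt needs, keep the strut down on the plate, and leave the other things where they are.

Things in the scene. Friction and masses are not known exactly. Their poses are not given: they have to be found in the camera images.
- jig: Fixed dark steel plate 380 x 460 x 12 mm; its pose varies. Origin: centre of its underside. The strut's nominal line is parallel to its y at x = 80 mm (yellow mark): post at (80, 120), blue gate (34 mm tall) near (80, -120). The strut swings in from the -x side towards +x. The gate is set by hand up to 15 mm either way along x; this is not measured: feel where the strut latches.
- post: The fixed steel post, 14 mm diameter, standing 48 mm tall on the plate. Origin: centre of its foot, on the plate's top. Axes as the jig.
- strut_mid (a point): Centre, half-way up, of the loose strut: aluminium profile 30 x 30 mm, 0.24 to 0.42 kg, black fork (38 mm wide) at its +x end. x runs along it to the fork, z up. Free end at x = -120, fork tips at +135 mm. It starts flat on the plate 0.6 to 1.0 rad off the line, free end to the jig's -x, the fork short of the post. In line, its x is the jig's y.
- strut_fork (a point): Where the post's axis lies with the fork fully home: 115 mm from strut_mid along the strut's +x. The slot is 17 mm wide, its mouth flares to about 30 mm, its bottom is 7 mm short of this point.
- latch (a joint): Travel (m) of the gate's brass bolt (red button): 0 = out, 0.012 = back. It slides along the jig's -y against 1.2 N plus 0.15 N/mm and overlaps the strut's free end by 4 to 7 mm. A 23 degree ramp faces the arriving strut, whose end wedges it back; a flat is behind it, and it springs out once the strut has passed.
- stop (a joint): Travel (m) of the gate's round-nosed orange spring buffer along the jig's +x: 0 = free, 0.012 = bottomed; 1.2 N plus 3 N/mm. The strut's far side meets it 228 mm from the post. The bolt snaps out at 0.0013 to 0.0025 (7 to 12 N at a finger pushing 180 mm from the post; the ramp alone takes under 6 N) and then holds the strut there. Over 0.0045 (15 N; some 19 N at such a finger) is too far.
- tape: Yellow tape roll lying flat on the plate beyond the line, 68 mm across, 22 mm tall. Origin: centre of underside. Bystander.
- jar: Small jar 44 mm across, 55 mm tall, on the plate's near corner on the post's side. Origin: centre of underside. Bystander.
- offcut: Short offcut of the same profile without fork, 60 x 30 x 30 mm, on the plate's near corner on the gate's side. Origin: centre of underside. Bystander.
- carton_a: Cardboard carton 90 x 80 x 70 mm on the bench to the left. Origin: centre of underside. Bystander.
- carton_b: Cardboard carton 100 x 70 x 60 mm on the bench to the right. Origin: centre of underside. Bystander.
- screwdriver: Screwdriver lying on the bench to the left. Origin at its underside. Bystander.
- hammer: Hammer lying on the bench to the right. Origin at its underside. Bystander.

How it is judged:
By the outcome, as a careful person would: the job done as asked, in the order asked, and still so for the second after the job is handed in, with the robot touching nothing.
It also fails if it takes over 70 s, if anything falls off the work surface, if the arm or the gripper's body presses on something with over 40 N, if the wrist force passes 120 N, or if a joint passes its speed limit or range.

## Working session

There is one attempt and no reset: what is moved stays moved. The work goes in short steps, Python scripts to look and compute and a tool call to move; the robot and the scene stay as the last step left them, time stands still between calls to the robot, and variables do not carry over. Pictures are saved under pics/ and viewed, at most 10 in all, crops included, and the job is handed in when it is done.

Besides the shell and the picture viewer there is one more tool, called after "Call:" as a command line: name --argument value ..., lists and objects as JSON in quotes. arm_command: Moves the arm, as the interface text tells. Its arguments: {"type":"object","properties":{"commands":{"type":"array"},"newtons":{"type":"number"}},"required":["commands"]}

```bash
mkdir -p pics; ls; python3 - <<'E'
from bench import *
import cv2
for n in("side","top"):
    cv2.imwrite(f"pics/{n}0.png",capture(n)[:,:,::-1]); print(n,camera_params(n))
print(sense())
E
```

```text
pics
side {'intrinsics': array([[435.67083159,   0.        , 275.92162739],
       [  0.        , 435.67083159, 215.13915562],
       [  0.        ,   0.        ,   1.        ]]), 'k1': 0.019702153196253312, 'rvec': array([ 0.64881628, -2.61531063,  1.18011464]), 'tvec': array([0.44339561, 0.20410045, 1.13371345])}
top {'intrinsics': array([[531.97494628,   0.        , 280.73113144],
       [  0.        , 531.97494628, 210.94900709],
       [  0.        ,   0.        ,   1.        ]]), 'k1': -0.20319945513048537, 'rvec': array([ 2.13848293, -2.07753123,  0.22571439]), 'tvec': array([-0.01338042,  0.52604416,  1.30825007])}
{'clock': 0.1, 'joints': array([-1.49710716e+00,  1.58966869e-01,  1.59809621e+00,  2.33851338e-05,
        1.38618914e+00, -2.10116925e-01]), 'dq': array([-0.00211776, -0.00146498, -0.00309121, -0.00051969, -0.00212945,
        0.00192507]), 'joint_efforts': array([ 6.06780554e-05, -3.86503816e+01, -3.22960532e+01,  7.03915581e-02,
        3.39780422e-02, -4.54017436e-05]), 'ee_pos': array([ 0.16094236, -0.55143728,  0.21373319]), 'orientation': array([-8.27070460e-04,  9.89948611e-01,  1.41425102e-01,  6.80242519e-05]), 'force': array([-0.23305801,  0.8727241 ,  0.45364578]), 'torque': array([-0.01928117,  0.03283324, -0.04713504]), 'grasp_force': 0.0, 'finger_gap': 0.092197409711092}
```

View pics/top0.png

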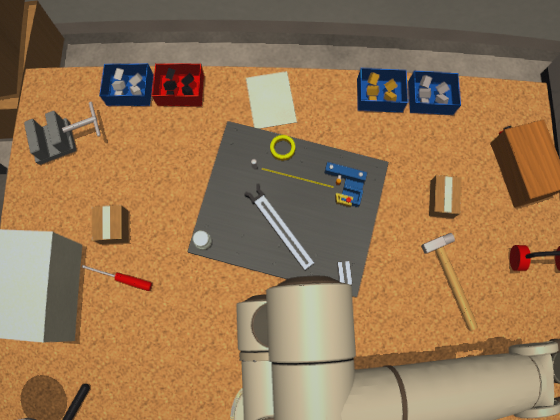

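View pics/side0.png

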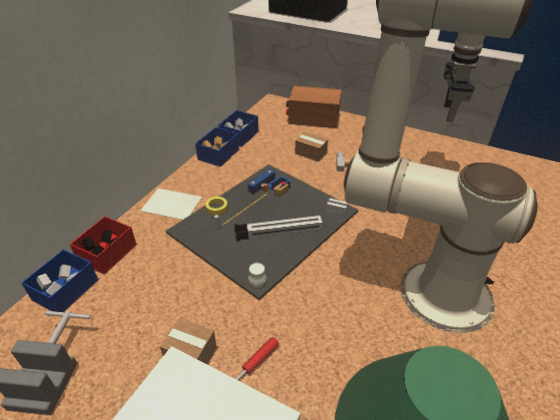

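The top view shows the post near (254,163), the gate near (345,183), and the strut from its fork at about (252,193) to its free end at about (308,266). The jar is at (201,240), the offcut at (345,272) and the tape at (283,147). I'll enlarge both views.

```bash
python3 - <<'E'
import cv2
a=cv2.imread("pics/top0.png")[112:304,182:394]
cv2.imwrite("pics/topc.png",cv2.resize(a,None,fx=3,fy=3,interpolation=cv2.INTER_CUBIC))
a=cv2.imread("pics/side0.png")[160:300,160:360]
cv2.imwrite("pics/sidec.png",cv2.resize(a,None,fx=4,fy=4,interpolation=cv2.INTER_CUBIC))
E
```

```text
(no output)
```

View pics/topc.png

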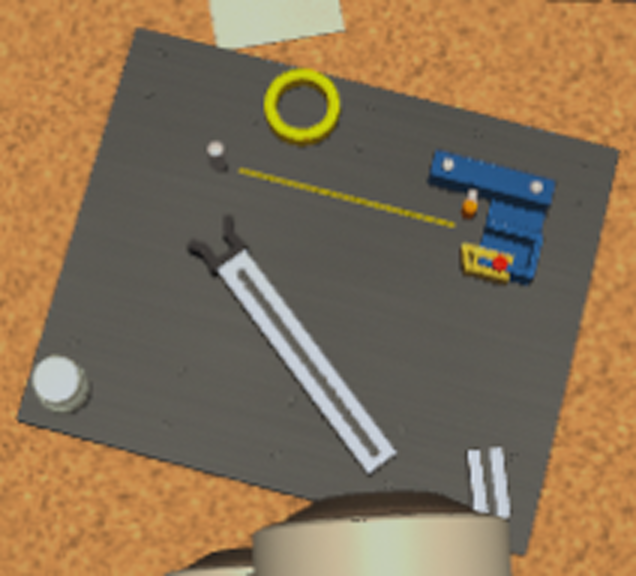

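View pics/sidec.png

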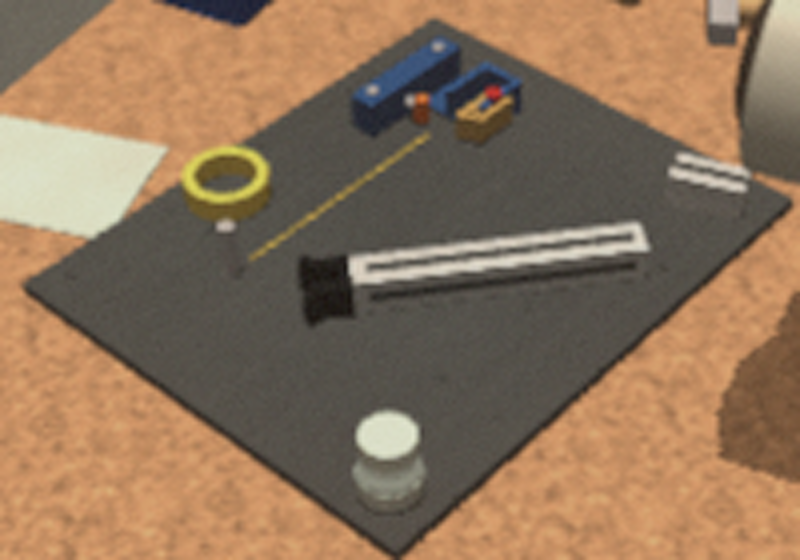

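The top crop shows the post top at (216,149), the strut's metal corners at (217,265), (243,250), (396,454) and (370,472), the plate corners, the buffer nose at (470,207) and the bolt button at (499,263). The side crop shows the same points, with the post top at (226,226), the strut's fork-end edge at (349,256)-(356,286) and its free end at (640,222)-(649,249). I'll triangulate from these.

```bash
cat > h.py <<'E'
import numpy as np,cv2
from bench import *
from scipy.optimize import least_squares
P={n:camera_params(n) for n in("side","top")}
O={"top":(182,112,3),"side":(160,160,4)}
def full(n,p,crop=True):
    if not crop: return np.array(p,float)
    ox,oy,f=O[n]; return np.array([ox+(p[0]+.5)/f-.5,oy+(p[1]+.5)/f-.5])
def proj(n,X):
    c=P[n]; return cv2.projectPoints(np.array(X,float).reshape(-1,1,3),c["rvec"],c["tvec"],c["intrinsics"],np.array([c["k1"],0,0,0.]))[0].reshape(-1,2)
def tri(t,s):
    f=lambda X:np.r_[proj("top",X)[0]-t,proj("side",X)[0]-s]
    r=least_squares(f,[.6,0,.03],x_scale=.01); return r.x,np.abs(r.fun).max()
def onplane(n,p,z):
    return np.r_[least_squares(lambda X:proj(n,[*X,z])[0]-p,[.6,0]).x,z]
E
python3 - <<'E'
from h import *
np.set_printoptions(precision=4,suppress=True)
pts=dict(posttop=((216,149),(226,226)),f1=((217,265),(356,286)),f2=((243,250),(349,256)),e1=((396,454),(640,222)),e2=((370,472),(649,249)),
c1=((137,29),(26,288)),c2=((619,150),(434,19)),c3=((524,553),(791,203)),c4=((19,420),(398,556)),red=((500,262),(494,94)),screw=((448,164),(372,90)),screw2=((537,186),(438,46)),jar=((58,382),(387,435)))
for k,(t,s) in pts.items(): print(k,*tri(full("top",t),full("side",s)))
# jig pose fit
o=np.array([[190,230],[190,-230],[-190,-230],[-190,230]])
def f(q):
    c,s=np.cos(q[2]),np.sin(q[2]); W=np.c_[o@np.array([[c,s],[-s,c]])+q[:2],np.full(4,.012*1e3)]/1e3
    return np.r_[(proj("top",W)-[full("top",pts[k][0]) for k in("c1","c2","c3","c4")]).ravel(),(proj("side",W)-[full("side",pts[k][1]) for k in("c1","c2","c3","c4")]).ravel()]
r=least_squares(f,[600,0,-.2],x_scale=[10,10,.1]);q=r.x;print("jig",q,r.fun)
c,s=np.cos(q[2]),np.sin(q[2]);R=np.array([[c,-s],[s,c]])
print("post",R@[80,120]+q[:2])
for k,(t,s) in pts.items():
    X=tri(full("top",t),full("side",s))[0]; print(k,R.T@(X[:2]*1e3-q[:2]))
E
```

```text
posttop [0.6579 0.0769 0.0572] 0.337483120477998
f1 [0.5553 0.0718 0.0391] 0.8113189513318844
f2 [0.5705 0.0503 0.0434] 0.1336181330019599
e1 [ 0.3974 -0.0856  0.0415] 0.5112212846119064
e2 [ 0.3813 -0.0641  0.0385] 0.2903637924188729
c1 [0.7887 0.1582 0.0053] 0.0758171862160566
c2 [ 0.6844 -0.288   0.0077] 0.3340462584077386
c3 [ 0.3171 -0.2009  0.0049] 0.07325467204606184
c4 [0.4209 0.2439 0.0037] 0.14504346095881715
red [ 0.5667 -0.1738  0.0424] 0.12439550896169749
screw [ 0.6535 -0.1272  0.0468] 0.33097270786191757
screw2 [ 0.6357 -0.2061  0.0466] 0.22859015391173898
jar [0.4483 0.2026 0.0632] 0.900016641225875
jig [551.2407 -20.2288  -0.2292] [-1.1065 -0.9275 -0.0006 -0.5841  0.4219  1.0131 -1.7729  0.2918 -0.7563
 -1.1136  0.3379 -0.7759  1.3243 -1.4118  0.2933 -0.7953]
post [656.4141  78.4554]
posttop [ 81.8294 118.8531]
f1 [-16.9967  90.5731]
f2 [ 2.7717 73.0824]
e1 [-134.9766  -98.5953]
e2 [-155.536  -81.296]
c1 [190.7334 227.747 ]
c2 [ 190.5611 -230.5259]
c3 [-186.9488 -229.1382]
c4 [-186.9481  227.5837]
red [  49.927  -146.0844]
screw [123.8621 -80.9163]
screw2 [ 124.5034 -161.8103]
jar [-150.8419  193.6282]
```

```bash
cat >> h.py <<'E'
from scipy.spatial.transform import Rotation as Rn
def pose():
    s=sense(); w,x,y,z=s["orientation"]; return s,Rn.from_quat([x,y,z,w])
def down(yaw): # tool x at world angle yaw, z down
    c,s_=np.cos(yaw),np.sin(yaw); return Rn.from_matrix(np.array([[c,s_,0],[s_,-c,0],[0,0,-1]]))
def delta(p,yaw):
    s,R=pose(); print("shift mm",np.round(1e3*R.inv().apply(np.array(p)-s["ee_pos"]),1),"rot deg",np.round((R.inv()*down(yaw)).as_rotvec(degrees=True),2))
E
python3 - <<'E'
from h import *
np.set_printoptions(precision=4,suppress=True)
for n,p,z in(("tape",(303,106),.034),("nose",(470,207),.03)):
    X=onplane("top",full("top",p),z)
    c,s=np.cos(-.2292),np.sin(-.2292); print(n,X,np.array([[c,s],[-s,c]])@(X[:2]*1e3-[551.2,-20.2]))
delta((.456,-.023,.12),np.arctan2(.136,.174))
delta((.456,-.023,.016),np.arctan2(.136,.174))
E
```

```text
tape [0.707  0.0018 0.034 ] [146.7451  56.7809]
nose [ 0.6188 -0.1488  0.03  ] [  95.0145 -109.8434]
shift mm [ 431.2 -424.5   94.6] rot deg [ -0.09  -0.04 -21.75]
shift mm [ 431.1 -424.4  198.6] rot deg [ -0.09  -0.04 -21.75]
```

Call:
arm_command --commands '[{"xyz":[0.036,-0.035,0],"rotation":[0,0,-2],"gripper":80},{"xyz":[0.072,-0.07,0],"rotation":[0,0,-4],"gripper":80},{"xyz":[0.108,-0.106,0],"rotation":[0,0,-6],"gripper":80},{"xyz":[0.144,-0.141,0],"rotation":[0,0,-8],"gripper":80},{"xyz":[0.18,-0.177,0],"rotation":[0,0,-10],"gripper":80}]'

```text
clock: 0.6
ee_pos: [0.2835, -0.3318, 0.2142]
orientation: [-0.0, 0.974, 0.228, 0.0]
force: [0.3, -0.9, 0.2]
finger_gap: 0.0632
grasp_force: 0.0
```

```bash
python3 - <<'E'
from h import *
delta((.456,-.023,.12),np.arctan2(.136,.174));print(sense()["force"],sense()["ee_pos"])
E
```

```text
shift mm [ 291.4 -200.3   94.3] rot deg [ -0.03  -0.02 -11.71]
[ 0.2710569  -0.880562    0.20058977] [ 0.28350186 -0.33177117  0.21416389]
```

Call:
arm_command --commands '[{"xyz":[0.036,-0.025,0.012],"rotation":[0,0,-1.5],"gripper":80},{"xyz":[0.072,-0.05,0.024],"rotation":[0,0,-3],"gripper":80},{"xyz":[0.108,-0.074,0.036],"rotation":[0,0,-4.5],"gripper":80},{"xyz":[0.144,-0.099,0.048],"rotation":[0,0,-6],"gripper":80},{"xyz":[0.18,-0.124,0.06],"rotation":[0,0,-7.5],"gripper":80}]'

```text
clock: 1.1
ee_pos: [0.39, -0.1412, 0.154]
orientation: [0.0, 0.957, 0.291, 0.0]
force: [0.6, -0.3, 1.0]
finger_gap: 0.063
grasp_force: 0.0
```

```bash
python3 - <<'E'
from h import *
delta((.456,-.023,.12),np.arctan2(.136,.174))
E
```

```text
shift mm [120.6 -61.5  34. ] rot deg [ 0.01 -0.   -4.2 ]
```

Call:
arm_command --commands '[{"xyz":[0.035,-0.018,0.01],"rotation":[0,0,-1.5],"gripper":80},{"xyz":[0.07,-0.036,0.02],"rotation":[0,0,-3],"gripper":80},{"xyz":[0.12,-0.0615,0.034],"rotation":[0,0,-4.2],"gripper":80},{"xyz":[0.12,-0.0615,0.034],"rotation":[0,0,-4.2],"gripper":80},{"xyz":[0.12,-0.0615,0.034],"rotation":[0,0,-4.2],"gripper":80}]'

```text
clock: 1.6
ee_pos: [0.4548, -0.0239, 0.1198]
orientation: [-0.001, 0.945, 0.327, -0.001]
force: [-0.4, -1.1, -0.2]
finger_gap: 0.0627
grasp_force: 0.0
```

```bash
python3 - <<'E'
from h import *
delta((.456,-.023,.016),np.arctan2(.136,.174)); print(sense()["force"],sense()["ee_pos"])
a=capture("side")[140:290,160:360,::-1]
cv2.imwrite("pics/s1.png",cv2.resize(a,None,fx=4,fy=4,interpolation=cv2.INTER_CUBIC))
E
```

```text
shift mm [  1.7   0.3 103.8] rot deg [-0.09  0.08  0.13]
[-0.36779049 -1.0516074  -0.24394731] [ 0.45475347 -0.02386511  0.11977315]
```

View pics/s1.png

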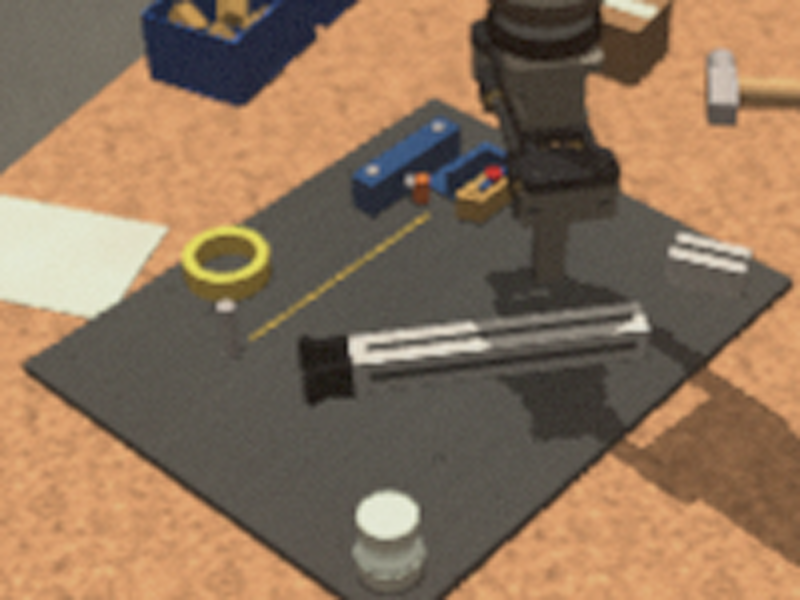

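The gripper hovers over the rear part of the strut (jaw near (550,280)), aligned across it, and nothing in the scene has moved. I'm descending now.

Call:
arm_command --commands '[{"xyz":[0.002,0,0.03],"rotation":[0,0,0],"gripper":80},{"xyz":[0.002,0,0.06],"rotation":[0,0,0],"gripper":80},{"xyz":[0.002,0,0.085],"rotation":[0,0,0],"gripper":80},{"xyz":[0.002,0,0.1],"rotation":[0,0,0],"gripper":80},{"xyz":[0.002,0,0.102],"rotation":[0,0,0],"gripper":80}]'

```text
clock: 2.15
ee_pos: [0.4548, -0.025, 0.0172]
orientation: [-0.001, 0.946, 0.324, -0.002]
force: [-0.6, -0.2, -0.6]
finger_gap: 0.0633
grasp_force: 0.0
```

Call:
arm_command --commands '[{"xyz":[0,0,0],"rotation":[0,0,0],"gripper":150},{"xyz":[0,0,0],"rotation":[0,0,0],"gripper":180},{"xyz":[0,0,0],"rotation":[0,0,0],"gripper":200},{"xyz":[0,0,0],"rotation":[0,0,0],"gripper":220},{"xyz":[0,0,0],"rotation":[0,0,0],"gripper":220}]' --newtons 15

```text
clock: 2.65
ee_pos: [0.4571, -0.0239, 0.0193]
orientation: [0.0, 0.946, 0.325, 0.0]
force: [-1.5, 1.3, 3.9]
finger_gap: 0.0297
grasp_force: 15.0
```

Call:
arm_command --commands '[{"xyz":[0,0,0],"rotation":[0,0,0],"gripper":220},{"xyz":[0,0,0],"rotation":[0,0,0],"gripper":220},{"xyz":[0,0,0],"rotation":[0,0,0],"gripper":220}]'

```text
clock: 2.95
ee_pos: [0.4571, -0.0239, 0.0192]
orientation: [0.0, 0.946, 0.325, 0.0]
force: [-2.4, 0.9, 5.7]
finger_gap: 0.0298
grasp_force: 15.0
```

The strut is gripped (gap 29.8 mm). Next I'm ending the slight downward press and shifting sideways into line with the post (tool y +43, x +35 mm).

Call:
arm_command --commands '[{"xyz":[0,0,-0.001],"rotation":[0,0,0],"gripper":220},{"xyz":[0.005,0.006,-0.001],"rotation":[0,0,0],"gripper":220},{"xyz":[0.011,0.014,-0.001],"rotation":[0,0,0],"gripper":220},{"xyz":[0.017,0.021,-0.001],"rotation":[0,0,0],"gripper":220},{"xyz":[0.023,0.028,-0.001],"rotation":[0,0,0],"gripper":220}]' --newtons 25

```text
clock: 3.45
ee_pos: [0.493, -0.0321, 0.0193]
orientation: [-0.0, 0.946, 0.325, -0.0]
force: [-0.1, 0.6, -1.5]
finger_gap: 0.0296
grasp_force: 25.0
```

Call:
arm_command --commands '[{"xyz":[0.005,0.006,0],"rotation":[0,0,0],"gripper":220},{"xyz":[0.01,0.012,0],"rotation":[0,0,0],"gripper":220},{"xyz":[0.012,0.015,0],"rotation":[0,0,0],"gripper":220},{"xyz":[0.012,0.015,0],"rotation":[0,0,0],"gripper":220}]'

```text
clock: 3.85
ee_pos: [0.5112, -0.0365, 0.0195]
orientation: [0.0, 0.946, 0.325, 0.0]
force: [0.4, -0.2, -3.4]
finger_gap: 0.0301
grasp_force: 25.0
```

```bash
python3 - <<'E'
from h import *
s,R=pose();print(s["ee_pos"],R.inv().apply(s["force"]),s["finger_gap"])
a=capture("top")[140:280,200:380,::-1]
b=capture("side")[160:300,180:360,::-1]
cv2.imwrite("pics/c2.png",np.vstack([cv2.resize(x,None,fx=2.1,fy=2.1,interpolation=cv2.INTER_CUBIC) for x in (a,b)]) if 0 else np.hstack([cv2.resize(x,(400,311),interpolation=cv2.INTER_CUBIC) for x in (a,b)]))
E
```

```text
[ 0.51122268 -0.03649425  0.01952399] [0.18904612 0.37248765 3.42501166] 0.03010676105680881
```

View pics/c2.png

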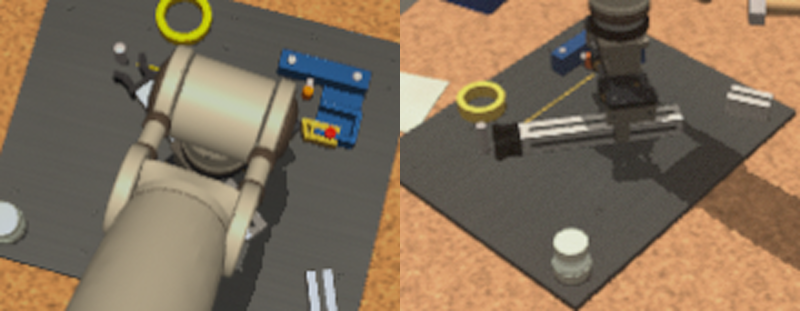

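The top crop shows the fork tips at about (142,58) and (118,75), straddling the approach to the post top at (120,47). I'll compute the lateral error.

```bash
python3 - <<'E'
from h import *
s,R=pose()
f=lambda u,v,z:onplane("top",(200+u/2.222,140+v/2.222),z)
ps=f(120,47,.06); t=[f(142,58,.042),f(118,75,.042)]
m=(t[0]+t[1])/2
for n,p in(("post",ps),("t1",t[0]),("t2",t[1]),("mid",m),("postest",np.array([.657,.0775,.06]))): print(n,p,1e3*R.inv().apply(p-s["ee_pos"]))
E
```

```text
post [0.65674561 0.07556885 0.06      ] [183.9968214    1.69577502 -40.58697572]
t1 [0.64944148 0.04986413 0.042     ] [162.43145094  17.47651428 -22.58736026]
t2 [0.62757149 0.07758431 0.042     ] [162.23676399 -17.83165518 -22.57667627]
mid [0.63850648 0.06372422 0.042     ] [162.33410746  -0.17757045 -22.58201826]
postest [0.657  0.0775 0.06  ] [185.38516649   0.32955941 -40.58684529]
```

Call:
arm_command --commands '[{"xyz":[0.003,0,0.0005],"rotation":[0,0,0],"gripper":220},{"xyz":[0.006,0,0.0005],"rotation":[0,0,0],"gripper":220},{"xyz":[0.008,0,0.0005],"rotation":[0,0,0],"gripper":220},{"xyz":[0.008,0,0.0005],"rotation":[0,0,0],"gripper":220}]'

```text
clock: 4.35
ee_pos: [0.5176, -0.0311, 0.0193]
orientation: [0.0, 0.946, 0.325, 0.0]
force: [-0.1, 0.9, -1.0]
finger_gap: 0.0295
grasp_force: 25.0
```

Call:
arm_command --commands '[{"xyz":[0.004,0.0005,0],"rotation":[0,0,0],"gripper":220},{"xyz":[0.008,0.001,0],"rotation":[0,0,0],"gripper":220},{"xyz":[0.012,0.001,0],"rotation":[0,0,0],"gripper":220},{"xyz":[0.016,0.001,0],"rotation":[0,0,0],"gripper":220},{"xyz":[0.018,0.001,0],"rotation":[0,0,0],"gripper":220}]' --newtons 15

```text
clock: 4.85
ee_pos: [0.5324, -0.0209, 0.0193]
orientation: [0.0, 0.946, 0.325, 0.0]
force: [-3.0, -2.0, 2.1]
finger_gap: 0.0299
grasp_force: 15.0
```

```bash
cat > st.py <<'E'
from h import *
np.set_printoptions(precision=2,suppress=True)
s,R=pose();print(s["clock"],s["ee_pos"]*1e3,"F",R.inv().apply(s["force"]),"T",R.inv().apply(s["torque"]),s["finger_gap"]*1e3,"yaw",np.degrees(2*np.arctan2(s["orientation"][2],s["orientation"][1])))
print("to post",1e3*R.inv().apply(np.array([.657,.0765,s["ee_pos"][2]])-s["ee_pos"]))
E
python3 st.py
```

```text
4.85 [532.4  -20.95  19.28] F [-3.58 -0.23 -2.15] T [ 0.01 -0.31  0.01] 29.865203881407172 yaw 37.97767512001798
to post [158.18  -0.14   0.02]
```

Call:
arm_command --commands '[{"xyz":[0.001,0,0],"rotation":[0,0,0],"gripper":220},{"xyz":[0.002,0,0],"rotation":[0,0,0],"gripper":220},{"xyz":[0.003,0,0],"rotation":[0,0,0],"gripper":220}]'

```text
clock: 5.15
ee_pos: [0.5344, -0.0193, 0.0193]
orientation: [0.0, 0.946, 0.325, 0.0]
force: [-1.8, -1.9, 3.5]
finger_gap: 0.0298
grasp_force: 15.0
```

```bash
python3 st.py
```

```text
5.15 [534.39 -19.34  19.27] F [-2.63  0.42 -3.49] T [ 0.04 -0.35 -0.03] 29.788687045754838 yaw 37.95952437379271
to post [155.62  -0.14  -0.01]
```

Call:
arm_command --commands '[{"xyz":[0.001,0,0],"rotation":[0,0,0],"gripper":220},{"xyz":[0.002,0,0],"rotation":[0,0,0],"gripper":220}]'

```text
clock: 5.35
ee_pos: [0.536, -0.0181, 0.0193]
orientation: [0.0, 0.946, 0.325, 0.0]
force: [-1.6, -2.2, 4.1]
finger_gap: 0.03
grasp_force: 15.0
```

```bash
python3 st.py
```

```text
5.35 [536.   -18.1   19.29] F [-2.63  0.79 -4.09] T [ 0.03 -0.46 -0.03] 30.045120373412384 yaw 37.957698140216415
to post [153.59  -0.17   0.01]
```

Call:
arm_command --commands '[{"xyz":[0.001,0,-0.0002],"rotation":[0,0,0],"gripper":220},{"xyz":[0.002,0,-0.0002],"rotation":[0,0,0],"gripper":220}]'

```text
clock: 5.55
ee_pos: [0.5375, -0.0167, 0.0193]
orientation: [-0.0, 0.946, 0.325, -0.0]
force: [-3.3, -1.0, 3.0]
finger_gap: 0.03
grasp_force: 15.0
```

Call:
arm_command --commands '[{"xyz":[0.001,0,0],"rotation":[0,0,0],"gripper":220}]'

```text
clock: 5.65
ee_pos: [0.5382, -0.0161, 0.0193]
orientation: [-0.0, 0.946, 0.325, -0.0]
force: [-2.2, -2.1, 3.3]
finger_gap: 0.03
grasp_force: 15.0
```

Call:
arm_command --commands '[{"xyz":[0.001,0,0],"rotation":[0,0,0],"gripper":220}]'

```text
clock: 5.75
ee_pos: [0.5391, -0.0155, 0.0193]
orientation: [-0.0, 0.946, 0.325, 0.0]
force: [-1.9, -1.0, 2.6]
finger_gap: 0.0297
grasp_force: 15.0
```

```bash
python3 st.py
```

```text
5.75 [539.08 -15.51  19.29] F [-2.1  -0.36 -2.57] T [-0.02 -0.42 -0.01] 29.708324721987942 yaw 37.959257243154916
to post [149.57  -0.01   0.  ]
```

Call:
arm_command --commands '[{"xyz":[0.001,0,0],"rotation":[0,0,0],"gripper":220}]'

```text
clock: 5.85
ee_pos: [0.5391, -0.0154, 0.0193]
orientation: [0.0, 0.946, 0.326, -0.001]
force: [-7.3, -4.5, 7.0]
finger_gap: 0.0296
grasp_force: 15.0
```

Call:
arm_command --commands '[{"xyz":[0.001,0,0],"rotation":[0,0,0],"gripper":220}]'

```text
clock: 5.95
ee_pos: [0.5392, -0.0153, 0.0192]
orientation: [0.0, 0.945, 0.326, -0.002]
force: [-9.5, -8.8, 8.2]
finger_gap: 0.0299
grasp_force: 15.0
```

Call:
arm_command --commands '[{"xyz":[0.001,0,0],"rotation":[0,0,0],"gripper":220}]'

```text
clock: 6.05
ee_pos: [0.5393, -0.0152, 0.0192]
orientation: [0.001, 0.945, 0.326, -0.003]
force: [-12.4, -9.9, 10.9]
finger_gap: 0.0299
grasp_force: 15.0
```

```bash
python3 st.py
```

```text
6.05 [539.31 -15.24  19.22] F [-15.89   0.13 -10.8 ] T [-0.17 -2.66 -0.09] 29.86085794394099 yaw 38.0498082896359
to post [149.22   0.29  -0.92]
```

The fork is home, with a sharp contact about 149.3 mm from the TCP to the post. I'm easing the preload.

Call:
arm_command --commands '[{"xyz":[-0.0015,0,0],"rotation":[0,0,0],"gripper":220},{"xyz":[-0.0018,0,-0.0002],"rotation":[0,0,0],"gripper":220}]'

```text
clock: 6.25
ee_pos: [0.5392, -0.0153, 0.0192]
orientation: [0.0, 0.946, 0.326, -0.001]
force: [-3.4, -4.2, 1.1]
finger_gap: 0.0299
grasp_force: 15.0
```

```bash
python3 st.py; python3 -c "
import numpy as np
for n,d in((5,1.5),(5,2.)):
    t=np.radians(d*np.arange(1,n+1));print(np.c_[148.7*(1-np.cos(t)),148.7*np.sin(t)].round(2).tolist())"
```

```text
6.25 [539.23 -15.29  19.24] F [-5.28  1.23 -1.05] T [-0.12 -0.96 -0.09] 29.92100922348257 yaw 37.992987659383
to post [149.32   0.16  -0.27]
[[0.05, 3.89], [0.2, 7.78], [0.46, 11.67], [0.81, 15.54], [1.27, 19.41]]
[[0.09, 5.19], [0.36, 10.37], [0.81, 15.54], [1.45, 20.7], [2.26, 25.82]]
```

Preload is about 5 N. I'm swinging about the post in 7.5° arcs.

Call:
arm_command --commands '[{"xyz":[5e-05,0.0039,0],"rotation":[0,0,-1.5],"gripper":220},{"xyz":[0.0002,0.0078,0],"rotation":[0,0,-3],"gripper":220},{"xyz":[0.00046,0.0117,0],"rotation":[0,0,-4.5],"gripper":220},{"xyz":[0.0008,0.01555,0],"rotation":[0,0,-6],"gripper":220},{"xyz":[0.00127,0.0194,0],"rotation":[0,0,-7.5],"gripper":220}]'

```text
clock: 6.75
ee_pos: [0.5516, -0.0291, 0.0192]
orientation: [-0.001, 0.922, 0.387, -0.002]
force: [-6.9, -1.2, 6.9]
finger_gap: 0.0299
grasp_force: 15.0
```

```bash
python3 st.py
```

```text
6.75 [551.55 -29.08  19.21] F [-5.7  -4.06 -6.85] T [ 0.63 -1.06  0.04] 29.850867122519112 yaw 45.537670740131105
to post [149.21   1.31  -0.31]
```

Call:
arm_command --commands '[{"xyz":[5e-05,0.0039,-0.0003],"rotation":[0,0,-1.5],"gripper":220},{"xyz":[0.0002,0.0078,-0.0003],"rotation":[0,0,-3],"gripper":220},{"xyz":[0.00046,0.0117,-0.0003],"rotation":[0,0,-4.5],"gripper":220},{"xyz":[0.0008,0.01555,-0.0003],"rotation":[0,0,-6],"gripper":220},{"xyz":[0.00127,0.0194,-0.0003],"rotation":[0,0,-7.5],"gripper":220}]'

```text
clock: 7.25
ee_pos: [0.5661, -0.0416, 0.0192]
orientation: [-0.001, 0.895, 0.447, -0.002]
force: [-7.7, -1.2, 5.9]
finger_gap: 0.0298
grasp_force: 15.0
```

```bash
python3 st.py
```

```text
7.25 [566.05 -41.63  19.24] F [-5.54 -5.45 -5.89] T [ 0.78 -0.92 -0.16] 29.780937529622836 yaw 53.06944919518164
to post [149.07   1.72  -0.29]
```

Call:
arm_command --commands '[{"xyz":[5e-05,0.0039,0],"rotation":[0,0,-1.5],"gripper":220},{"xyz":[0.0002,0.0078,0],"rotation":[0,0,-3],"gripper":220},{"xyz":[0.00046,0.0117,0],"rotation":[0,0,-4.5],"gripper":220},{"xyz":[0.0008,0.01555,0],"rotation":[0,0,-6],"gripper":220},{"xyz":[0.00127,0.0194,0],"rotation":[0,0,-7.5],"gripper":220}]'

```text
clock: 7.75
ee_pos: [0.5825, -0.0525, 0.0193]
orientation: [-0.001, 0.864, 0.504, -0.001]
force: [-6.1, -1.8, 5.0]
finger_gap: 0.03
grasp_force: 15.0
```

```bash
python3 st.py
```

```text
7.75 [582.54 -52.52  19.25] F [-4.6  -4.41 -4.97] T [ 0.66 -0.87 -0.1 ] 30.0392940460222 yaw 60.56621616746199
to post [148.95   1.45  -0.22]
```

Call:
arm_command --commands '[{"xyz":[5e-05,0.0039,0],"rotation":[0,0,-1.5],"gripper":220},{"xyz":[0.0002,0.0078,0],"rotation":[0,0,-3],"gripper":220},{"xyz":[0.00046,0.0117,0],"rotation":[0,0,-4.5],"gripper":220},{"xyz":[0.0008,0.01555,0],"rotation":[0,0,-6],"gripper":220},{"xyz":[0.0011,0.0182,0],"rotation":[0,0,-7],"gripper":220}]'

```text
clock: 8.25
ee_pos: [0.5986, -0.0604, 0.0193]
orientation: [-0.002, 0.831, 0.556, -0.002]
force: [-9.7, -1.1, 6.8]
finger_gap: 0.0297
grasp_force: 15.0
```

```bash
python3 - <<'E'
exec(open("st.py").read())
a=capture("top")[140:230,230:380,::-1]
b=capture("side")[150:240,200:350,::-1]
cv2.imwrite("pics/c3.png",np.hstack([cv2.resize(x,(400,240),interpolation=cv2.INTER_CUBIC) for x in (a,b)]))
E
```

```text
8.25 [598.56 -60.42  19.26] F [-4.68 -8.56 -6.79] T [ 1.15 -0.91  0.07] 29.684437749399507 yaw 67.51842848597416
to post [148.86   1.64  -0.16]
```

View pics/c3.png

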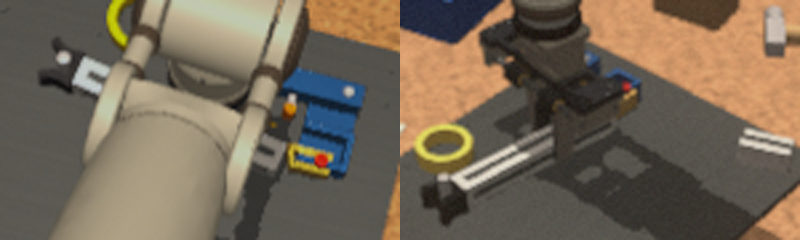

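The top crop shows the free end at (268,152), just meeting the yellow bolt at (295,158), with the orange nose ahead at (289,105). The post sits in the fork. I'm going on in small steps and watching the force.

Call:
arm_command --commands '[{"xyz":[0,0.0013,-0.0003],"rotation":[0,0,-0.5],"gripper":220},{"xyz":[0,0.0026,-0.0003],"rotation":[0,0,-1],"gripper":220}]'

```text
clock: 8.55
ee_pos: [0.6012, -0.0615, 0.0193]
orientation: [-0.001, 0.827, 0.563, -0.001]
force: [-5.2, -1.6, 3.1]
finger_gap: 0.0298
grasp_force: 15.0
```

Call:
arm_command --commands '[{"xyz":[0,0.0013,0],"rotation":[0,0,-0.5],"gripper":220},{"xyz":[0,0.0026,0],"rotation":[0,0,-1],"gripper":220}]'

```text
clock: 8.75
ee_pos: [0.6036, -0.0624, 0.0193]
orientation: [-0.001, 0.822, 0.57, -0.001]
force: [-5.4, -0.5, 2.9]
finger_gap: 0.0301
grasp_force: 15.0
```

Call:
arm_command --commands '[{"xyz":[0,0.0013,0],"rotation":[0,0,-0.5],"gripper":220},{"xyz":[0,0.0026,0],"rotation":[0,0,-1],"gripper":220}]'

```text
clock: 8.95
ee_pos: [0.606, -0.0633, 0.0193]
orientation: [-0.001, 0.817, 0.577, -0.001]
force: [-5.6, -2.6, 3.5]
finger_gap: 0.0298
grasp_force: 15.0
```

```bash
python3 st.py
```

```text
8.95 [606.  -63.3  19.3] F [-4.37 -4.44 -3.52] T [ 0.72 -0.72 -0.1 ] 29.807242281635247 yaw 70.5184552775441
to post [148.8    1.45  -0.13]
```

Call:
arm_command --commands '[{"xyz":[0,0.0013,0],"rotation":[0,0,-0.5],"gripper":220},{"xyz":[0,0.0026,0],"rotation":[0,0,-1],"gripper":220}]'

```text
clock: 9.15
ee_pos: [0.6083, -0.0641, 0.0192]
orientation: [-0.001, 0.811, 0.584, -0.001]
force: [-6.1, -1.7, 2.9]
finger_gap: 0.0297
grasp_force: 15.0
```

Call:
arm_command --commands '[{"xyz":[0,0.0013,0],"rotation":[0,0,-0.5],"gripper":220},{"xyz":[0,0.0026,0],"rotation":[0,0,-1],"gripper":220}]'

```text
clock: 9.35
ee_pos: [0.6109, -0.065, 0.0193]
orientation: [-0.001, 0.806, 0.591, -0.001]
force: [-5.4, -1.9, 3.1]
finger_gap: 0.0298
grasp_force: 15.0
```

```bash
python3 st.py
```

```text
9.35 [610.9  -64.98  19.27] F [-3.38 -4.58 -3.07] T [ 0.76 -0.7  -0.07] 29.79185640448418 yaw 72.51661745954182
to post [148.8    1.46  -0.11]
```

Call:
arm_command --commands '[{"xyz":[0,0.0007,0],"rotation":[0,0,-0.25],"gripper":220},{"xyz":[0,0.0013,0],"rotation":[0,0,-0.5],"gripper":220}]'

```text
clock: 9.55
ee_pos: [0.6122, -0.0654, 0.0193]
orientation: [-0.001, 0.804, 0.595, -0.001]
force: [-5.3, -1.6, 3.4]
finger_gap: 0.0299
grasp_force: 15.0
```

Call:
arm_command --commands '[{"xyz":[0,0.0007,0],"rotation":[0,0,-0.25],"gripper":220},{"xyz":[0,0.0013,0],"rotation":[0,0,-0.5],"gripper":220}]'

```text
clock: 9.75
ee_pos: [0.6134, -0.0658, 0.0193]
orientation: [-0.001, 0.801, 0.598, -0.001]
force: [-4.7, -1.4, 2.4]
finger_gap: 0.03
grasp_force: 15.0
```

Call:
arm_command --commands '[{"xyz":[0,0.0007,0],"rotation":[0,0,-0.25],"gripper":220},{"xyz":[0,0.0013,0],"rotation":[0,0,-0.5],"gripper":220}]'

```text
clock: 9.95
ee_pos: [0.6147, -0.0661, 0.0193]
orientation: [-0.001, 0.799, 0.602, -0.001]
force: [-4.5, -1.4, 3.1]
finger_gap: 0.0295
grasp_force: 15.0
```

```bash
python3 st.py
```

```text
9.95 [614.68 -66.12  19.28] F [-2.6  -3.96 -3.07] T [ 0.75 -0.75 -0.11] 29.50964302696322 yaw 74.003193730392
to post [148.76   1.38  -0.09]
```

Call:
arm_command --commands '[{"xyz":[0.0003,0.0007,0],"rotation":[0,0,-0.25],"gripper":220},{"xyz":[0.0003,0.0013,0],"rotation":[0,0,-0.5],"gripper":220}]'

```text
clock: 10.15
ee_pos: [0.6159, -0.0665, 0.0193]
orientation: [-0.001, 0.796, 0.605, -0.002]
force: [-6.4, -2.2, 3.3]
finger_gap: 0.0298
grasp_force: 15.0
```

Call:
arm_command --commands '[{"xyz":[0,0.0007,0],"rotation":[0,0,-0.25],"gripper":220},{"xyz":[0,0.0013,0],"rotation":[0,0,-0.5],"gripper":220}]'

```text
clock: 10.35
ee_pos: [0.6173, -0.0669, 0.0193]
orientation: [-0.001, 0.793, 0.609, -0.001]
force: [-4.9, -3.3, 2.2]
finger_gap: 0.0299
grasp_force: 15.0
```

```bash
python3 - <<'E'
exec(open("st.py").read())
a=capture("top")[150:220,290:380,::-1]
cv2.imwrite("pics/c4.png",cv2.resize(a,(720,560),interpolation=cv2.INTER_CUBIC))
E
```

```text
10.35 [617.35 -66.85  19.28] F [-4.41 -3.87 -2.17] T [ 0.75 -0.76 -0.19] 29.889852157520217 yaw 75.01469052541336
to post [148.73   1.24  -0.14]
```

View pics/c4.png

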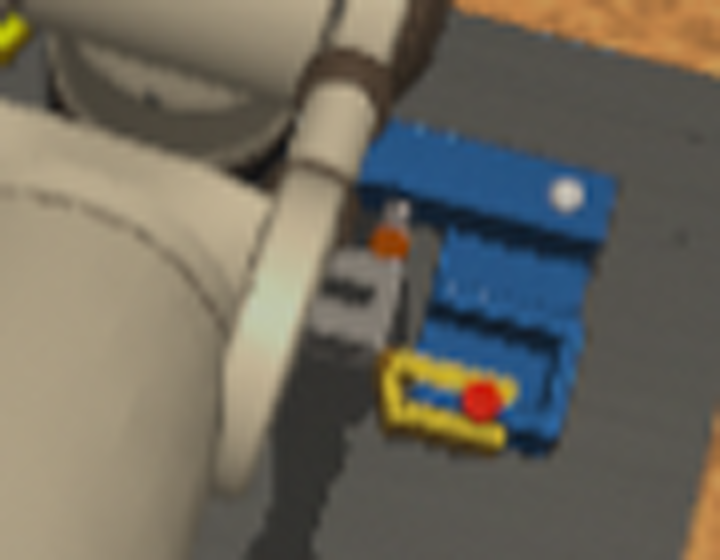

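The crop shows the strut end touching the orange nose at (390,242). The red button at (483,400) has moved back about 2.4 px (some 5 mm), so the bolt is being wedged back and is close to snapping. I'm taking quarter-degree steps.

Call:
arm_command --commands '[{"xyz":[0,0.0007,0],"rotation":[0,0,-0.25],"gripper":220},{"xyz":[0,0.0007,0],"rotation":[0,0,-0.25],"gripper":220}]'

```text
clock: 10.6
ee_pos: [0.6175, -0.0669, 0.0193]
orientation: [-0.002, 0.792, 0.61, -0.002]
force: [-7.3, -2.5, 3.9]
finger_gap: 0.03
grasp_force: 15.0
```

```bash
python3 st.py
```

```text
10.6 [617.45 -66.91  19.27] F [-4.25 -6.47 -3.82] T [ 1.02 -0.87 -0.01] 29.966781908917525 yaw 75.22777627022921
to post [148.76   1.67  -0.14]
```

Call:
arm_command --commands '[{"xyz":[0,0.0007,0],"rotation":[0,0,-0.25],"gripper":220},{"xyz":[0,0.0007,0],"rotation":[0,0,-0.25],"gripper":220}]'

```text
clock: 10.8
ee_pos: [0.6177, -0.0669, 0.0193]
orientation: [-0.002, 0.791, 0.612, -0.002]
force: [-9.1, -1.6, 5.6]
finger_gap: 0.0296
grasp_force: 15.0
```

```bash
python3 st.py
```

```text
10.8 [617.7  -66.95  19.32] F [-3.83 -8.49 -5.59] T [ 1.38 -0.86  0.27] 29.623189927617542 yaw 75.45328860790687
to post [148.72   2.01  -0.12]
```

```bash
echo 'F=R.inv().apply(s["force"]);print("moment",-F[1]*.149+R.inv().apply(s["torque"])[2])' >> st.py; python3 st.py|tail -1
```

```text
moment 1.5376162340842445
```

Call:
arm_command --commands '[{"xyz":[0,0.0006,-0.0002],"rotation":[0,0,-0.2],"gripper":220},{"xyz":[0,0.0006,-0.0002],"rotation":[0,0,-0.2],"gripper":220}]'

```text
clock: 11.0
ee_pos: [0.6178, -0.067, 0.0193]
orientation: [-0.003, 0.79, 0.613, -0.002]
force: [-10.5, -1.9, 5.8]
finger_gap: 0.0298
grasp_force: 15.0
```

```bash
python3 st.py
```

```text
11.0 [617.85 -67.01  19.3 ] F [-4.41 -9.76 -5.77] T [ 1.52 -0.89  0.3 ] 29.846871532231457 yaw 75.63890321359398
to post [148.74   2.33  -0.11]
moment 1.7509339672784667
```

Call:
arm_command --commands '[{"xyz":[0,0.0006,-0.0002],"rotation":[0,0,-0.2],"gripper":220},{"xyz":[0,0.0006,-0.0002],"rotation":[0,0,-0.2],"gripper":220}]'

```text
clock: 11.2
ee_pos: [0.618, -0.067, 0.0193]
orientation: [-0.003, 0.789, 0.615, -0.003]
force: [-10.6, -1.1, 6.2]
finger_gap: 0.0298
grasp_force: 15.0
```

```bash
python3 st.py
```

```text
11.2 [617.98 -66.98  19.28] F [ -3.69 -10.09  -6.12] T [ 1.65 -0.83  0.31] 29.762347957999474 yaw 75.83891068582301
to post [148.67   2.73  -0.1 ]
moment 1.809267478549239
```

Call:
arm_command --commands '[{"xyz":[0,0.0006,-0.0002],"rotation":[0,0,-0.1],"gripper":220},{"xyz":[0,0.0006,-0.0002],"rotation":[0,0,-0.1],"gripper":220}]'

```text
clock: 11.4
ee_pos: [0.6181, -0.067, 0.0193]
orientation: [-0.003, 0.788, 0.615, -0.003]
force: [-11.7, -1.7, 6.4]
finger_gap: 0.0299
grasp_force: 15.0
```

```bash
python3 st.py
```

```text
11.4 [618.14 -67.01  19.29] F [ -4.47 -11.    -6.26] T [ 1.82 -0.81  0.34] 29.931585118700973 yaw 75.93632750015753
to post [148.65   2.82  -0.1 ]
moment 1.9826254561667263
```

Call:
arm_command --commands '[{"xyz":[0,0.0006,0],"rotation":[0,0,-0.1],"gripper":220},{"xyz":[0,0.0006,0],"rotation":[0,0,-0.1],"gripper":220}]'

```text
clock: 11.6
ee_pos: [0.6186, -0.0671, 0.0193]
orientation: [-0.004, 0.788, 0.616, -0.003]
force: [-12.4, -0.9, 7.6]
finger_gap: 0.0296
grasp_force: 15.0
```

```bash
python3 st.py
```

```text
11.6 [618.58 -67.11  19.28] F [ -3.81 -11.88  -7.47] T [ 1.96 -0.79  0.33] 29.636457365916367 yaw 76.04397819466917
to post [148.64   2.65  -0.1 ]
moment 2.098645519269103
```

```bash
cat > red.py <<'E'
from h import *
def red(im):
    a=im.astype(int); m=(a[...,0]>150)&(a[...,1]<70)&(a[...,2]<70); m[:185]=0;m[215:]=0;m[:,:335]=0;m[:,365:]=0
    v,u=np.nonzero(m); return u.mean(),v.mean(),len(u)
print("orig",red(cv2.imread("pics/top0.png")[:,:,::-1]),"now",red(capture("top")))
E
python3 red.py
```

```text
orig (np.float64(348.25), np.float64(199.5625), 16) now (np.float64(348.1333333333333), np.float64(199.46666666666667), 15)
```

The button is back at its rest position, so the bolt has snapped out. I'm relaxing the push and checking.

Call:
arm_command --commands '[{"xyz":[0,-0.0012,-0.0002],"rotation":[0,0,0.3],"gripper":220},{"xyz":[-0.0003,-0.0022,-0.0004],"rotation":[0,0,0.5],"gripper":220},{"xyz":[-0.0003,-0.0022,-0.0004],"rotation":[0,0,0.5],"gripper":220}]'

```text
clock: 11.95
ee_pos: [0.6185, -0.0671, 0.0193]
orientation: [-0.001, 0.79, 0.613, -0.001]
force: [-3.5, -1.0, -4.7]
finger_gap: 0.0295
grasp_force: 15.0
```

```bash
python3 st.py; python3 red.py
```

```text
11.95 [618.46 -67.08  19.35] F [-1.82 -3.17  4.7 ] T [ 0.48 -0.58  0.08] 29.47385265568022 yaw 75.56360211043867
to post [148.65   1.53  -0.  ]
moment 0.5569124976357568
orig (np.float64(348.25), np.float64(199.5625), 16) now (np.float64(348.1333333333333), np.float64(199.46666666666667), 15)
```

Call:
arm_command --commands '[{"xyz":[-0.0002,-0.0006,0.0003],"rotation":[0,0,0.1],"gripper":220},{"xyz":[-0.0004,-0.0008,0.0003],"rotation":[0,0,0.1],"gripper":220}]'

```text
clock: 12.2
ee_pos: [0.6187, -0.0672, 0.0199]
orientation: [-0.001, 0.791, 0.612, -0.0]
force: [-1.9, -0.6, -7.9]
finger_gap: 0.03
grasp_force: 15.0
```

```bash
python3 st.py
```

```text
12.2 [618.69 -67.24  19.87] F [-1.07 -1.66  7.85] T [ 0.29 -0.14  0.07] 29.96039510732349 yaw 75.44538673181982
to post [148.75   0.96   0.1 ]
moment 0.31724229862604825
```

Call:
arm_command --commands '[{"xyz":[0,0,0],"rotation":[0,0,0],"gripper":180},{"xyz":[0,0,0],"rotation":[0,0,0],"gripper":150},{"xyz":[0,0,0],"rotation":[0,0,0],"gripper":120},{"xyz":[0,0,0],"rotation":[0,0,0],"gripper":110},{"xyz":[0,0,0],"rotation":[0,0,0],"gripper":110}]'

```text
clock: 12.7
ee_pos: [0.6205, -0.068, 0.0219]
orientation: [0.001, 0.791, 0.612, 0.001]
force: [-0.5, -0.2, 0.2]
finger_gap: 0.0523
grasp_force: 0.0
```

Call:
arm_command --commands '[{"xyz":[0,0,-0.005],"rotation":[0,0,0],"gripper":110},{"xyz":[0,0,-0.02],"rotation":[0,0,0],"gripper":110},{"xyz":[0,0,-0.05],"rotation":[0,0,0],"gripper":110},{"xyz":[0,0,-0.09],"rotation":[0,0,0],"gripper":110},{"xyz":[0,0,-0.13],"rotation":[0,0,0],"gripper":110}]'

```text
clock: 13.2
ee_pos: [0.6192, -0.0677, 0.1533]
orientation: [0.0, 0.791, 0.612, 0.0]
force: [0.9, -0.4, -0.3]
finger_gap: 0.0524
grasp_force: 0.0
```

Call:
arm_command --commands '[{"xyz":[-0.02,0,-0.02],"rotation":[0,0,0],"gripper":110},{"xyz":[0.0,-0.04,-0.03],"rotation":[0,0,0],"gripper":110},{"xyz":[0.0,-0.08,-0.04],"rotation":[0,0,0],"gripper":110},{"xyz":[0.0,-0.12,-0.05],"rotation":[0,0,0],"gripper":110},{"xyz":[0.0,-0.16,-0.05],"rotation":[0,0,0],"gripper":110}]'

```text
clock: 13.7
ee_pos: [0.4642, -0.0275, 0.2036]
orientation: [0.002, 0.791, 0.612, 0.001]
force: [0.5, -0.3, 1.1]
finger_gap: 0.0523
grasp_force: 0.0
```

```bash
python3 red.py; python3 - <<'E'
from h import *
a=capture("top")[112:232,212:372,::-1]
b=capture("side")[150:270,190:350,::-1]
cv2.imwrite("pics/c5.png",np.hstack([cv2.resize(x,(400,300),interpolation=cv2.INTER_CUBIC) for x in (a,b)]))
E
```

```text
orig (np.float64(348.25), np.float64(199.5625), 16) now (np.float64(348.25), np.float64(199.5625), 16)
```

View pics/c5.png

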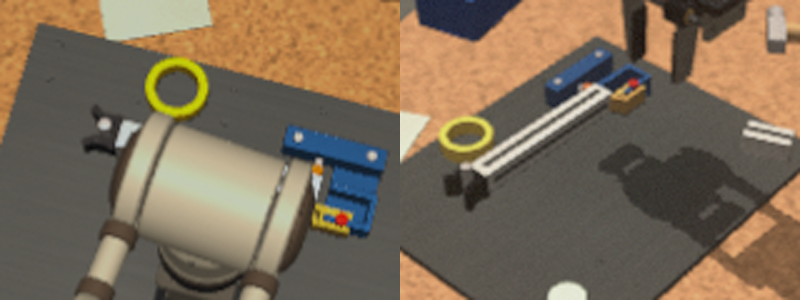

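The strut lies in line with its fork on the post. The bolt is fully out (button back at its original pixel), and the tape and the rest of the jig look undisturbed. I'm handing the job in.

```bash
python3 -c "
from bench import *
print(close_job())"
```

```text
the job is handed in; nothing more can be done
None
```

The job is handed in: the strut is latched between the bolt and the buffer with its fork home on the post, the gripper is clear, and nothing in the jig views looked disturbed. The push on the post peaked at about 16 N, higher than I meant, and the strut may have lifted by about 0.6 mm just before release.

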